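# Sweep the vial caps into the green tray

## Task

With the fingertips, sweep the three blue caps along the white sorting board and over its end into the green tray, one by one or together. Push them only: do not pick up or lift a cap. Leave the jar, the brass weight and the orange part standing where they are.

Things in the scene. Friction and masses are not known exactly. Their poses are not given: they have to be found in the camera images.
- board: white sorting board on a grey base, fixed, 240 mm along its x by 300 mm along its y; origin at the centre of its underside on the bench, z up, flat top 60 mm above the origin. Steel lips 6 mm thick stand 10 mm above the top along its two long sides (at x = -120 and +120 mm); the two ends (at y = -150 and +150 mm) are open, with a tray below each. The caps lie in the middle lane (within 30 mm of the line x = 0), about 90 mm apart along y; the standing things are near the lips
- tray_green: green plastic tray, fixed, 240 mm along its x by 100 mm along its y, abutting one of the two open (y) ends of the board: which end varies. Origin at the centre of its underside on the bench, same axes as the board. Walls 4 mm thick; the wall next to the board and the outermost one are 56 mm high (4 mm lower than the board's top), the two across x 80 mm; inner floor 4 mm above the bench. The caps belong in here
- tray_grey: grey plastic tray, fixed, 240 mm along its x by 100 mm along its y, abutting one of the two open (y) ends of the board: which end varies. Origin at the centre of its underside on the bench, same axes as the board. Walls 4 mm thick; the wall next to the board and the outermost one are 56 mm high (4 mm lower than the board's top), the two across x 80 mm; inner floor 4 mm above the bench. It stays empty
- cap_a: one of three identical loose blue ribbed screw caps, a disc 32 mm across and 14 mm high, about 12 to 17 g, lying flat on the board at the start; origin at the centre of its underside. It slides when pushed from the side
- cap_b: one of three identical loose blue ribbed screw caps, a disc 32 mm across and 14 mm high, about 12 to 17 g, lying flat on the board at the start; origin at the centre of its underside. It slides when pushed from the side
- cap_c: one of three identical loose blue ribbed screw caps, a disc 32 mm across and 14 mm high, about 12 to 17 g, lying flat on the board at the start; origin at the centre of its underside. It slides when pushed from the side
- jar: loose small amber jar with a white lid, 34 mm across, 48 mm high, standing on the board near a lip; origin at the centre of its underside; leave it
- weight: loose brass weight with a small knob, 32 mm across, 42 mm high, standing on the board near a lip; origin at the centre of its underside; leave it
- printed: loose orange printed part, stepped round, 34 mm across, 44 mm high, standing on the board near a lip; origin at the centre of its underside; leave it
There are look-alikes about, which are no part of the job. What is shaped like the cap_b but black or red is not meant. What is shaped like the cap_a but red or turquoise is not meant.

How it is judged:
By the outcome, as a careful person would: the job done as asked, in the order asked, and still so for the second after the job is handed in, with the robot touching nothing.
It also fails if it takes over 58 s, if anything falls off the work surface, if the arm or the gripper's body presses on something with over 40 N, if the wrist force passes 120 N, or if a joint passes its speed limit or range.

## Robot

A 7-joint arm with a two-finger parallel gripper is mounted at the origin on the work surface. World frame = base frame: x ahead of the robot, y to its left, z up, the work surface at z = 0. Lengths are in m, angles in rad, forces in N, time in s.
With the tool pointing down it reaches from about 0.425 to 0.925 m from the base axis. Payload 6.8 kg.
Tool frame: the origin (TCP) lies on the mounting face of the last link; the fingertips stand 173 mm ahead of it and the grasp point (between the pads) lies 155 mm ahead of it; z points along the fingers, y is the line along which they close (so a half turn about z gives the same grasp; the last joint's range is limited). The gripper opens to 85 mm and grips with 20 to 120 N. Pads are 22 mm wide; open, the fingers measure 114 mm over their backs; the gripper's body (76 mm by 85 mm) begins 54 mm behind the grasp point. The pads swing forward as they close: fully open they stand 13 mm farther back than shut.
Start: joints at [-1.234, 0.477, 0.022, 1.555, -0.011, 1.109, -0.083], TCP at [0.29, 0.609, 0.405] pointing down, gripper open.
Joint ranges: [-2.96, 2.96], [-0.34, 2.1], [-1.41, 1.46], [0.24, 2.44], [-1.37, 4.51], [0.17, 1.92], [-2.96, 2.96]. Speed limits (rad/s): [2.39, 2.39, 3.14, 3.14, 3.14, 3.14, 3.14].

## Interface

Orientations are given as a unit quaternion [w, x, y, z].
In Python, from station import bot gives the robot as it stands. The module is installed in compiled form; this text tells all that it offers.
- The arm moves only by the shell command python3 -m pendant 'ROWS' [FORCE]. ROWS is JSON, a list of rows, each a list of 5 numbers: the finger opening in m, from 0 to 0.0854, then the shift along the tool's x, y, z in m, then the turn about the tool's z in degrees. In form: [[jaw, x, y, z, yaw], ...]. A call has 1 to 12 rows; each row shifts and turns the commanded pose from where the row before left it, along the tool's axes as they then stand; what a row does not reach is not made up. A row lasts 1/12 s, in which the tool goes at most 41.7 mm and 7.16 degrees, less where a joint would pass 70% of its speed; a pose out of reach is approached as far as the arm can. A call with a gripper value outside its range is refused whole. The fingers move at their own pace and stop on an object; FORCE is the grip in N (left out, the last holds). Time passes only in rows, so rows that do not move let the fingers close. It gives the time, the measured TCP pose, the force, the opening and the grip force at its end, in the units of the state.
- bot.get_obs(): the state, without advancing time (a new reading comes with each control period).
- bot.read_camera(name): name is "scene" or "top"; returns (picture, depth): 384x512x3 uint8, blue, green, red; 384x512 float32, m along the optical axis (not along the pixel's ray), 0 where there is no reading.
- bot.camera_model(name): a dict with "intrinsics" (3x3 intrinsics, pixels), "R" (3x3) and "t" (3): a world point X has camera coordinates R X + t. Camera axes: x right, y down, z forward; pixel columns grow to the right and rows downward; lengths in m; the calibration is good to about 2 mm. A picture is of the moment at which its call begins. camera_model takes no time and is no camera call.
- bot.hand_in(): hands the job in; it is judged then, once.
Trained networks look in the newest picture that a camera, given by its name, has taken for a name from the list of things; names that differ only in an ending like _2 or _b are one class to them, and where a whole thing is asked for, a point or a joint stands for the part that bears it (a point fixed in the world has none). Each returns a list of dicts, best first, with "score" (0 to 1); they miss things now and then, are a little off and sometimes report something else, mostly with a low value. They report only what shows in the picture. A call takes as long as a camera call. They do not tell look-alikes from the thing itself.
- bot.boxes_of(name, camera): "at" ([column, row] in pixels, amid what is visible of it).
- bot.trace(name, camera): "mask" (384x512 bool, what is visible of it) and "at" ([column, row] in pixels, amid what is visible of it).
- bot.pinpoint(name, camera): "at" ([column, row] in pixels: a listed point, or the origin of a listed thing).
The state is a dict: "t": time; "q": joint angles; "joint_vel": joint speeds; "joint_torque": joint torques, N m; "eef_pos": TCP position; "tool_rot": TCP orientation; "contact_force": force on the tool from outside, world axes, zero at the start; "torque": the same for the moment, N m; "gripper_width": opening from 0.0 (shut) to 1.0 (fully open); "grasp_force": force on a finger pad.
Only numpy, scipy, OpenCV 4.12 (cv2) and the standard library are available. Lean on these libraries where they do the work, as an engineer would, in place of code of your own. Each camera call takes 0.05 s, during which the arm holds its last target. There are 200 camera calls.

## Working session

There is one attempt and no reset: what is moved stays moved. The work goes in short steps, Python scripts to look and compute and a shell command to move; the robot and the scene stay as the last step left them, time stands still between calls to the robot, and variables do not carry over. Pictures are saved under pics/ and viewed, at most 10 in all, crops included, and the job is handed in when it is done.

```bash
mkdir -p pics; cat > h.py <<'E'
import numpy as np, cv2
from station import bot
def world(cam,px,d):
    m=bot.camera_model(cam);K=np.array(m["intrinsics"]);R=np.array(m["R"]);t=np.array(m["t"])
    r=np.linalg.inv(K)@np.array([px[0],px[1],1.0])
    return R.T@(r*d-t)
def onplane(cam,px,z):
    m=bot.camera_model(cam);K=np.array(m["intrinsics"]);R=np.array(m["R"]);t=np.array(m["t"])
    r=R.T@(np.linalg.inv(K)@np.array([px[0],px[1],1.0]));c=-R.T@t
    return c+r*(z-c[2])/r[2]
E
python3 - <<'E'
from h import *
ims=[]
for c in ("top","scene"):
    im,d=bot.read_camera(c); cv2.imwrite(f"pics/{c}0.png",im)
    for n in ("cap_a","jar","weight","printed","board","tray_green","tray_grey"):
        if c=="scene": continue
        for r in bot.boxes_of(n,c)[:5]:
            a=r["at"]; i,j=int(round(a[1])),int(round(a[0])); dd=d[i,j]
            print(c,n,round(r["score"],2),np.round(a),np.round(world(c,a,dd),3), im[i,j])
o=bot.get_obs();print(o["t"],o["eef_pos"],o["tool_rot"],o["gripper_width"])
E
```

```text
top cap_a 0.82 [282. 295.] [ 0.358 -0.024  0.014] [ 53  55 153]
top cap_a 0.72 [339. 204.] [ 0.514 -0.119  0.074] [130  85  68]
top cap_a 0.71 [237.  99.] [0.73  0.061 0.015] [42 45 47]
top cap_a 0.63 [290. 186.] [ 0.544 -0.035  0.074] [131  86  70]
top cap_a 0.58 [326. 288.] [ 0.371 -0.105  0.014] [121 127  60]
top jar 0.78 [238. 131.] [0.633 0.056 0.108] [143 151 161]
top weight 0.69 [344. 141.] [ 0.619 -0.125  0.102] [ 77 131 165]
top printed 0.79 [232. 231.] [0.464 0.064 0.106] [60 63 67]
top printed 0.47 [342. 143.] [ 0.619 -0.124  0.089] [54 76 94]
top board 0.63 [298. 195.] [ 0.533 -0.05   0.06 ] [148 158 167]
top tray_green 0.88 [405. 196.] [ 0.542 -0.266  0.001] [ 59 102  50]
top tray_grey 0.97 [178. 179.] [0.571 0.171 0.005] [101 102 104]
top tray_grey 0.28 [235. 232.] [0.463 0.059 0.104] [60 62 63]
0.45 [0.29039814 0.60931578 0.40465858] [-3.00907000e-05  2.20572769e-01  9.75370519e-01 -5.43584579e-05] 1.0074843410421117
```

View pics/top0.png

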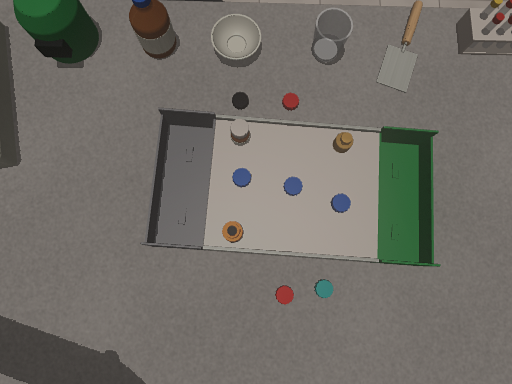

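View pics/scene0.png

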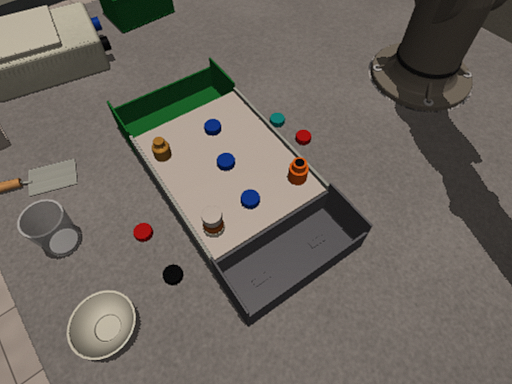

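The top view shows the three blue caps on the board at pixels (242,177), (293,186) and (341,203). The look-alikes are off the board: black (240,100), red (290,101) and (285,295), turquoise (324,289). The green tray is at the right, in the world -y direction. Next I'll measure these more exactly and confirm the caps in a crop.

```bash
python3 - <<'E'
from h import *
im,d=bot.read_camera("top")
cv2.imwrite("pics/crop.png",cv2.resize(im[90:310,140:440],None,fx=2.6,fy=2.6,interpolation=cv2.INTER_CUBIC))
m=bot.camera_model("top");K=np.array(m["intrinsics"]);R=np.array(m["R"]);t=np.array(m["t"])
v,u=np.mgrid[:384,:512];P=((np.linalg.inv(K)@np.stack([u.ravel(),v.ravel(),np.ones(u.size)]))*d.ravel()-t[:,None]).T@R
roi=((u>190)&(u<400)&(v>100)&(v<280)).ravel()
b=roi&(abs(P[:,2]-.06)<.004)
(c,s,a)=r=cv2.minAreaRect(P[b,:2].astype(np.float32)*1000);print("board",r,cv2.boxPoints(r).round())
c=np.array(c)/1000
bp=cv2.boxPoints(r)/1000;e=[bp[i]-bp[i-1] for i in range(4)];yv=max(e,key=np.linalg.norm);yv=yv/np.linalg.norm(yv)
if yv[1]<0:yv=-yv
xv=np.array([yv[1],-yv[0]]);print("yv",yv,np.degrees(np.arctan2(yv[1],yv[0])))
im=im.astype(int);bl=((im[...,0]-im[...,2]>35)&(im[...,0]-im[...,1]>25)).astype(np.uint8)
n,l,st,ce=cv2.connectedComponentsWithStats(bl)
for i in range(1,n):
    if st[i,4]>40 and 190<ce[i][0]<400 and v.max()>0 and 130<ce[i][1]<250:
        w=onplane("top",ce[i],.072);dd=w[:2]-c;print("cap",ce[i].round(1),st[i,4],w.round(4),"board xy",(dd@xv).round(4),(dd@yv).round(4))
tall=(roi&(P[:,2]>.082)&(P[:,2]<.125)).reshape(384,512).astype(np.uint8)
n,l,st,ce=cv2.connectedComponentsWithStats(tall)
for i in range(1,n):
    if st[i,4]>20:
        p=P[(l==i).ravel()];w=p.mean(0);dd=w[:2]-c;print("tall",ce[i].round(),w.round(3),"board xy",(dd@xv).round(3),(dd@yv).round(3))
E
```

```text
board ((545.8900146484375, -39.360198974609375), (382.945068359375, 237.4824981689453), 85.90855407714844) [[ 414. -222.]
 [ 651. -239.]
 [ 678.  143.]
 [ 441.  160.]]
yv [0.07134851 0.9974514 ] 85.908554
cap [241.2 176.4] 248 [0.562  0.0505 0.072 ] board xy 0.0096 0.0908
cap [292.8 185.2] 247 [ 0.5472 -0.0393  0.072 ] board xy 0.0013 0.0001
cap [341.1 202.3] 249 [ 0.5176 -0.1229  0.072 ] board xy -0.0222 -0.0853
tall [239. 129.] [0.637 0.054 0.105] board xy 0.084 0.099
tall [344. 140.] [ 0.623 -0.126  0.093] board xy 0.083 -0.081
tall [232. 231.] [0.465 0.064 0.097] board xy -0.088 0.097
```

View pics/crop.png

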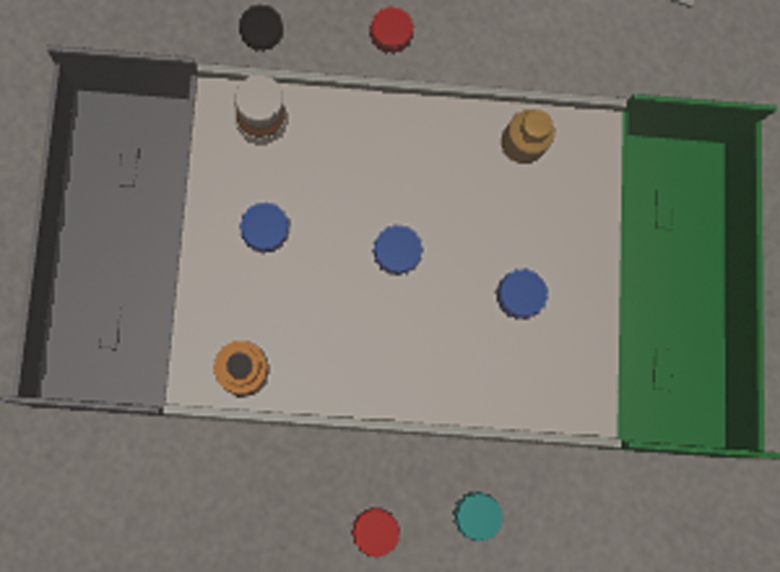

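The three blue caps are confirmed in the crop, at (265,227), (398,250) and (522,294). The black, red and turquoise ones lie off the board. I'll turn the tool so its x runs along board y and narrow the jaw so a cap nests between the tips. Then I'll travel to the cap nearest the green tray.

```bash
python3 -m pendant '[[0.024,0,0,0,6.86],[0.024,0,0,0,6.86],[0.024,0,0,0,6.86],[0.024,0,0,0,6.86],[0.024,0,0,0,6.86],[0.024,0,0,0,6.86],[0.024,0,0,0,6.86],[0.024,0,0,0,6.86],[0.024,0,0,0,6.86],[0.024,0,0,0,6.86]]'
python3 -m pendant '[[0.024,-0.03,0.0125,0,0],[0.024,-0.03,0.0125,0,0],[0.024,-0.03,0.0125,0,0],[0.024,-0.03,0.0125,0,0],[0.024,-0.03,0.0125,0,0],[0.024,-0.03,0.0125,0,0],[0.024,-0.03,0.0125,0,0],[0.024,-0.03,0.0125,0,0],[0.024,-0.03,0.0125,0,0],[0.024,-0.03,0.0125,0,0],[0.024,-0.03,0.0125,0,0],[0.024,-0.03,0.0125,0,0]]'
cat >> h.py <<'E'
C=np.array([.5459,-.0394]);Y=np.array([.0713,.9975]);X=np.array([.9975,-.0713])
def tcp():
    o=bot.get_obs();p=np.array(o["eef_pos"]);q=np.array(o["tool_rot"]);d=p[:2]-C
    from scipy.spatial.transform import Rotation as Ro
    M=Ro.from_quat(q[[1,2,3,0]]).as_matrix()
    print("t",round(o["t"],2),"board x,y,z",(d@X).round(4),(d@Y).round(4),p[2].round(4),"toolx ang",np.degrees(np.arctan2(M[1,0],M[0,0])).round(2),"tilt",M[:2,2].round(4),"F",np.round(o["contact_force"],1),"g",round(o["gripper_width"],3))
E
python3 -c "from h import *;tcp()"
```

```text
t: 1.33
eef_pos: [0.2904, 0.6093, 0.4048]
tool_rot: [-0.0, 0.734, 0.679, 0.0]
contact_force: [0.1, -0.4, -0.3]
gripper_width: 0.281
grasp_force: 0.0
t: 2.33
eef_pos: [0.4147, 0.238, 0.405]
tool_rot: [-0.0, 0.732, 0.681, 0.0]
contact_force: [0.0, 0.3, 0.1]
gripper_width: 0.282
grasp_force: 0.0
t 2.33 board x,y,z -0.1507 0.2673 0.405 toolx ang 85.92 tilt [0.0004 0.0008] F [0.  0.3 0.1] g 0.282
```

```bash
python3 -m pendant '[[0.024,-0.031,0.0129,0,0],[0.024,-0.031,0.0129,0,0],[0.024,-0.031,0.0129,0,0],[0.024,-0.031,0.0129,0,0],[0.024,-0.031,0.0129,0,0],[0.024,-0.031,0.0129,0,0],[0.024,-0.031,0.0129,0,0],[0.024,-0.031,0.0129,0,0],[0.024,-0.031,0.0129,0,0],[0.024,-0.031,0.0129,0,0],[0.024,0,0,0.02,0],[0.024,0,0,0.02,0]]'
python3 -m pendant '[[0.024,0,0,0.02,0],[0.024,0,0,0.02,0],[0.024,0,0,0.02,0],[0.024,0,0,0.02,0],[0.024,0,0,0.01,0],[0.024,0,0,0,0],[0.024,0,0,0,0]]'
python3 - <<'E'
from h import *
tcp()
im,d=bot.read_camera("scene");cv2.imwrite("pics/s1.png",cv2.resize(im[60:260,100:380],None,fx=2.8,fy=2.8,interpolation=cv2.INTER_CUBIC))
E
```

```text
t: 3.33
eef_pos: [0.5217, -0.0816, 0.3655]
tool_rot: [0.002, 0.733, 0.68, 0.001]
contact_force: [0.4, 1.7, -1.2]
gripper_width: 0.282
grasp_force: 0.0
t: 3.92
eef_pos: [0.5211, -0.0789, 0.2749]
tool_rot: [-0.0, 0.732, 0.681, -0.0]
contact_force: [0.1, -0.1, 0.0]
gripper_width: 0.28
grasp_force: 0.0
t 3.92 board x,y,z -0.0219 -0.0412 0.2749 toolx ang 85.91 tilt [-0.0003 -0.0001] F [ 0.1 -0.1  0. ] g 0.28
```

View pics/s1.png

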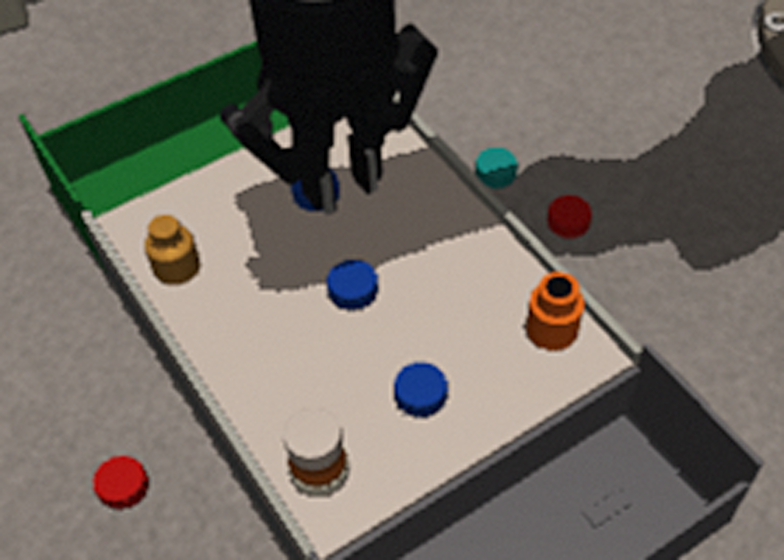

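The fingertips (330,195 and 365,180 in the crop) are just behind the first cap at (315,190), with the middle cap clear at (352,285). I'll lower and push.

```bash
python3 -m pendant '[[0.024,0,0,0.013,0],[0.024,0,0,0.013,0],[0.024,0,0,0.006,0],[0.024,0,0,0.006,0],[0.024,0,0,0,0],[0.024,0,0,0,0],[0.024,-0.01,0,0,0],[0.024,-0.01,0,0,0],[0.024,-0.01,0,0,0],[0.024,-0.01,0,0,0],[0.024,0,0,0,0],[0.024,0,0,0,0]]'
python3 - <<'E'
from h import *
tcp()
im,d=bot.read_camera("scene");cv2.imwrite("pics/s2.png",cv2.resize(im[60:220,100:340],None,fx=3.3,fy=3.3,interpolation=cv2.INTER_CUBIC))
E
```

```text
t: 4.97
eef_pos: [0.5179, -0.12, 0.2368]
tool_rot: [0.0, 0.733, 0.681, -0.0]
contact_force: [0.1, -0.1, 0.4]
gripper_width: 0.28
grasp_force: 0.0
t 4.97 board x,y,z -0.0222 -0.0823 0.2368 toolx ang 85.79 tilt [ 0.0001 -0.0002] F [ 0.1 -0.1  0.4] g 0.28
```

View pics/s2.png

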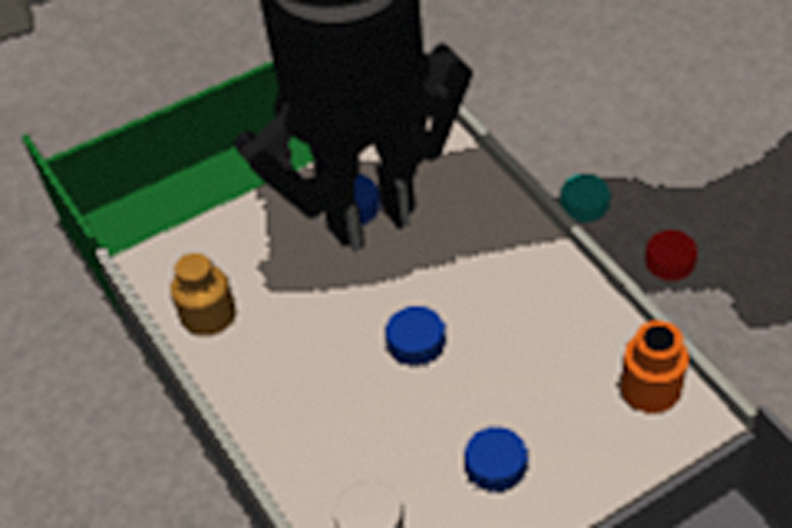

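The fingertips are behind the cap at (362,200) and pushing it. I'll carry it on over the end.

```bash
python3 -m pendant '[[0.024,-0.01,0,0,0],[0.024,-0.01,0,0,0],[0.024,-0.01,0,0,0],[0.024,-0.01,0,0,0],[0.024,-0.01,0,0,0],[0.024,-0.01,0,0,0],[0.024,-0.01,0,0,0],[0.024,-0.01,0,0,0],[0.024,-0.01,0,0,0],[0.024,-0.01,0,0,0],[0.024,0,0,0,0],[0.024,0,0,-0.02,0]]'
python3 -m pendant '[[0.024,0,0,-0.02,0],[0.024,0.022,0.0025,0,0],[0.024,0.022,0.0025,0,0],[0.024,0.022,0.0025,0,0],[0.024,0.022,0.0025,0,0],[0.024,0.022,0.0025,0,0],[0.024,0.022,0.0025,0,0],[0.024,0.022,0.0025,0,0],[0.024,0.022,0.0025,0,0],[0.024,0.022,0.0025,0,0],[0.024,0.022,0.0005,0,0],[0.024,0,0,0,0]]'
cat > caps.py <<'E'
from h import *
tcp();im,d=bot.read_camera("top");im=im.astype(int)
bl=((im[...,0]-im[...,2]>25)&(im[...,0]-im[...,1]>18)).astype(np.uint8)
n,l,st,ce=cv2.connectedComponentsWithStats(bl)
for i in range(1,n):
    if st[i,4]>15 and 150<ce[i][0]<450 and 110<ce[i][1]<270:
        z=world("top",ce[i],d[int(ce[i][1]),int(ce[i][0])])[2]
        w=onplane("top",ce[i],z);dd=w[:2]-C;print("cap",ce[i].round(1),st[i,4],"z",z.round(3),"board xy",(dd@X).round(4),(dd@Y).round(4))
cv2.imwrite("pics/last.png",cv2.resize(im[90:310,140:440].astype(np.uint8),None,fx=2.6,fy=2.6))
E
python3 caps.py
```

```text
t: 6.02
eef_pos: [0.5097, -0.2185, 0.2542]
tool_rot: [-0.002, 0.732, 0.681, -0.002]
contact_force: [0.1, 0.5, 0.5]
gripper_width: 0.278
grasp_force: 0.0
t: 7.02
eef_pos: [0.5502, 0.005, 0.2763]
tool_rot: [-0.001, 0.729, 0.684, 0.001]
contact_force: [-0.0, 1.0, -0.3]
gripper_width: 0.283
grasp_force: 0.0
t 7.02 board x,y,z 0.0012 0.0446 0.2763 toolx ang 86.33 tilt [-0.0004  0.0028] F [-0.   1.  -0.3] g 0.283
cap [388.1 210.9] 228 z 0.02 board xy -0.0225 -0.1862
```

First cap is in the green tray (z 0.02). Now the middle cap.

```bash
python3 -m pendant '[[0.024,0,0,0.014,0],[0.024,0,0,0.014,0],[0.024,0,0,0.006,0],[0.024,0,0,0.006,0],[0.024,0,0,0,0],[0.024,-0.008,0,0,0],[0.024,-0.01,0,0,0],[0.024,-0.01,0,0,0],[0.024,-0.01,0,0,0],[0.024,-0.01,0,0,0],[0.024,-0.01,0,0,0],[0.024,-0.01,0,0,0]]'
python3 -m pendant '[[0.024,-0.01,0,0,0],[0.024,-0.01,0,0,0],[0.024,-0.01,0,0,0],[0.024,-0.01,0,0,0],[0.024,-0.01,0,0,0],[0.024,-0.01,0,0,0],[0.024,-0.01,0,0,0],[0.024,-0.01,0,0,0],[0.024,-0.01,0,0,0],[0.024,-0.01,0,0,0],[0.024,-0.01,0,0,0],[0.024,-0.01,0,0,0]]'
python3 -m pendant '[[0.024,-0.01,0,0,0],[0.024,-0.01,0,0,0],[0.024,-0.01,0,0,0],[0.024,-0.007,0,0,0],[0.024,0,0,0,0],[0.024,0,0,-0.02,0],[0.024,0,0,-0.02,0],[0.024,0.025,0.001,0,0],[0.024,0.025,0.001,0,0],[0.024,0.025,0.001,0,0],[0.024,0.025,0.001,0,0],[0.024,0,0,0,0]]'
python3 caps.py
```

```text
t: 8.07
eef_pos: [0.5447, -0.0698, 0.2369]
tool_rot: [0.0, 0.732, 0.681, 0.0]
contact_force: [0.8, 0.9, 0.1]
gripper_width: 0.285
grasp_force: 0.1
t: 9.07
eef_pos: [0.5361, -0.1892, 0.2367]
tool_rot: [0.0, 0.732, 0.681, -0.0]
contact_force: [0.8, 0.7, -0.2]
gripper_width: 0.279
grasp_force: 0.0
t: 10.07
eef_pos: [0.5458, -0.1194, 0.2762]
tool_rot: [-0.002, 0.729, 0.684, 0.001]
contact_force: [0.4, 0.2, -0.4]
gripper_width: 0.286
grasp_force: 0.0
t 10.07 board x,y,z 0.0056 -0.0798 0.2762 toolx ang 86.37 tilt [-0.0007  0.0038] F [ 0.4  0.2 -0.4] g 0.286
cap [241.3 176.7] 267 z 0.074 board xy 0.0085 0.0906
```

```bash
python3 -m pendant '[[0.024,0.0215,0.0004,0,0],[0.024,0.0215,0.0004,0,0],[0.024,0.0215,0.0004,0,0],[0.024,0.0215,0.0004,0,0],[0.024,0.0215,0.0004,0,0],[0.024,0.0215,0.0004,0,0],[0.024,0.0215,0.0004,0,0],[0.024,0.0215,0.0004,0,0],[0.024,0.0215,0.0004,0,0],[0.024,0.0215,0.0004,0,0],[0.024,0,0,0,0],[0.024,0,0,0,0]]'
python3 caps.py
```

```text
t: 11.12
eef_pos: [0.5641, 0.0893, 0.2766]
tool_rot: [-0.0, 0.731, 0.682, -0.0]
contact_force: [0.1, -0.5, -0.2]
gripper_width: 0.28
grasp_force: 0.0
t 11.12 board x,y,z 0.009 0.1296 0.2766 toolx ang 86.04 tilt [-0.0001 -0.0001] F [ 0.1 -0.5 -0.2] g 0.28
cap [241.2 176.8] 263 z 0.075 board xy 0.0084 0.0907
cap [406.4 191.9] 224 z 0.017 board xy 0.0172 -0.2219
cap [388.2 210.9] 224 z 0.018 board xy -0.0221 -0.1871
```

View pics/last.png

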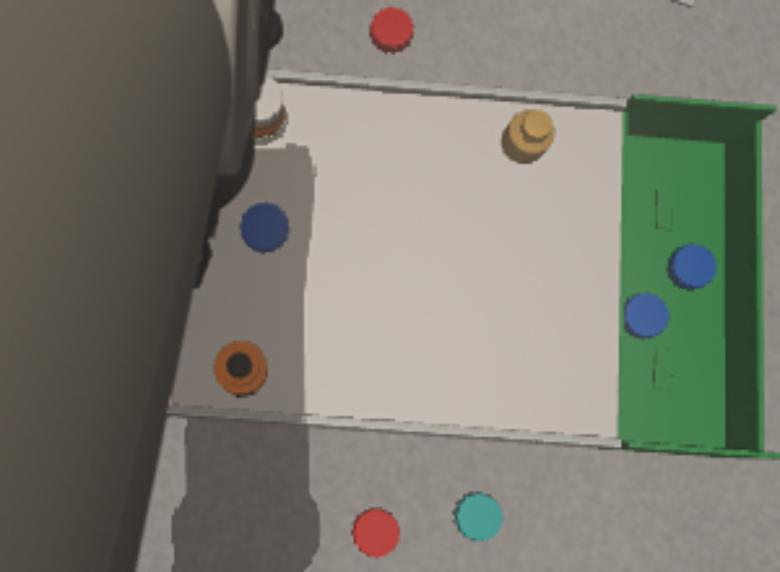

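Two caps are in the green tray, at (693,266) and (646,315) in the crop. The third is at (265,227), with the fingers just behind it and the jar, weight and orange part untouched. Now the third.

```bash
python3 -m pendant '[[0.024,0,0,0.014,0],[0.024,0,0,0.014,0],[0.024,0,0,0.006,0],[0.024,0,0,0.006,0],[0.024,0,0,0,0],[0.024,-0.008,0,0,0],[0.024,-0.01,0,0,0],[0.024,-0.01,0,0,0],[0.024,-0.01,0,0,0],[0.024,-0.01,0,0,0],[0.024,-0.01,0,0,0],[0.024,-0.01,0,0,0]]'
python3 -m pendant '[[0.024,-0.01,0,0,0],[0.024,-0.01,0,0,0],[0.024,-0.01,0,0,0],[0.024,-0.01,0,0,0],[0.024,-0.01,0,0,0],[0.024,-0.01,0,0,0],[0.024,-0.01,0,0,0],[0.024,-0.01,0,0,0],[0.024,-0.01,0,0,0],[0.024,-0.01,0,0,0],[0.024,-0.01,0,0,0],[0.024,-0.01,0,0,0]]'
python3 -m pendant '[[0.024,-0.01,0,0,0],[0.024,-0.01,0,0,0],[0.024,-0.01,0,0,0],[0.024,-0.01,0,0,0],[0.024,-0.01,0,0,0],[0.024,-0.01,0,0,0],[0.024,-0.01,0,0,0],[0.024,-0.01,0,0,0],[0.024,-0.01,0,0,0],[0.024,-0.01,0,0,0],[0.024,-0.01,0,0,0],[0.024,-0.01,0,0,0]]'
python3 -m pendant '[[0.024,0,0,0,0],[0.024,0,0,-0.02,0],[0.024,0,0,-0.02,0],[0.024,0,0,-0.03,0],[0.024,0.025,0,-0.02,0],[0.024,0.035,0,0,0],[0.024,0.035,0,0,0],[0.024,0.035,0,0,0],[0.024,0.035,0,0,0],[0.024,0.025,0,0,0],[0.024,0,0,0,0],[0.024,0,0,0,0]]'
python3 caps.py
```

```text
t: 12.17
eef_pos: [0.5591, 0.0194, 0.2369]
tool_rot: [0.0, 0.732, 0.681, 0.0]
contact_force: [-0.1, 0.6, 0.3]
gripper_width: 0.278
grasp_force: 0.1
t: 13.17
eef_pos: [0.5505, -0.1, 0.2367]
tool_rot: [-0.0, 0.732, 0.681, 0.0]
contact_force: [-0.3, 0.7, -0.2]
gripper_width: 0.279
grasp_force: 0.1
t: 14.17
eef_pos: [0.542, -0.2197, 0.2367]
tool_rot: [-0.0, 0.732, 0.681, -0.0]
contact_force: [0.1, -0.0, -0.7]
gripper_width: 0.283
grasp_force: 0.0
t: 15.17
eef_pos: [0.5557, -0.027, 0.3265]
tool_rot: [-0.0, 0.73, 0.683, 0.0]
contact_force: [-0.2, -0.8, -0.6]
gripper_width: 0.282
grasp_force: 0.0
t 15.17 board x,y,z 0.0089 0.0131 0.3265 toolx ang 86.17 tilt [-0.0003  0.0006] F [-0.2 -0.8 -0.6] g 0.282
```

View pics/last.png

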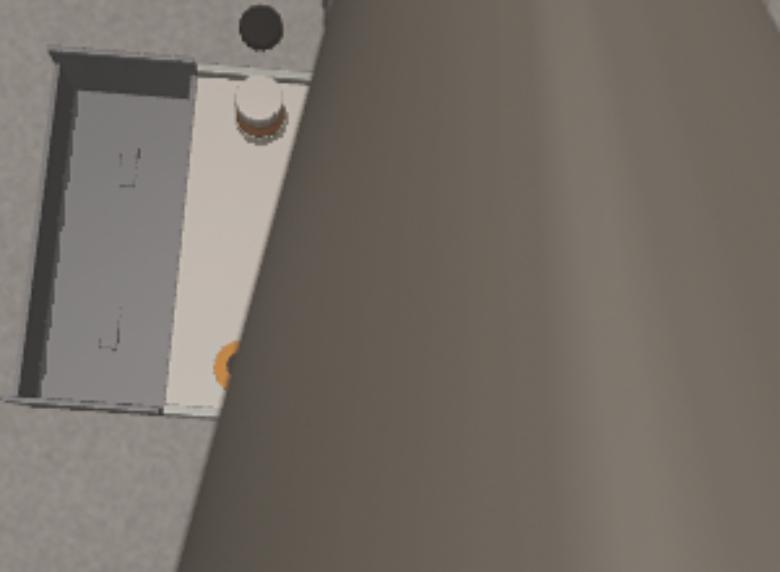

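The arm hides the board and the green tray; only the jar and the grey tray can be seen, both unchanged. I'll move the arm clear and look again.

```bash
python3 -m pendant '[[0.024,0.03,-0.005,-0.01,0],[0.024,0.03,-0.005,0,0],[0.024,0.03,-0.005,0,0],[0.024,0.03,-0.005,0,0],[0.024,0.03,-0.005,0,0],[0.024,0.03,-0.005,0,0],[0.024,0.03,-0.005,0,0],[0.024,0.03,-0.005,0,0],[0.024,0.03,-0.005,0,0],[0.024,0.02,-0.005,0,0],[0.024,0,0,0,0],[0.024,0,0,0,0]]'
python3 caps.py
```

```text
t: 16.22
eef_pos: [0.5267, 0.2633, 0.3365]
tool_rot: [0.0, 0.732, 0.682, -0.0]
contact_force: [0.0, -1.1, -0.5]
gripper_width: 0.281
grasp_force: 0.0
t 16.22 board x,y,z -0.0408 0.3006 0.3365 toolx ang 85.93 tilt [ 0.     -0.0006] F [ 0.  -1.1 -0.5] g 0.281
cap [395.4 198.9] 669 z 0.02 board xy 0.0014 -0.2
```

View pics/last.png

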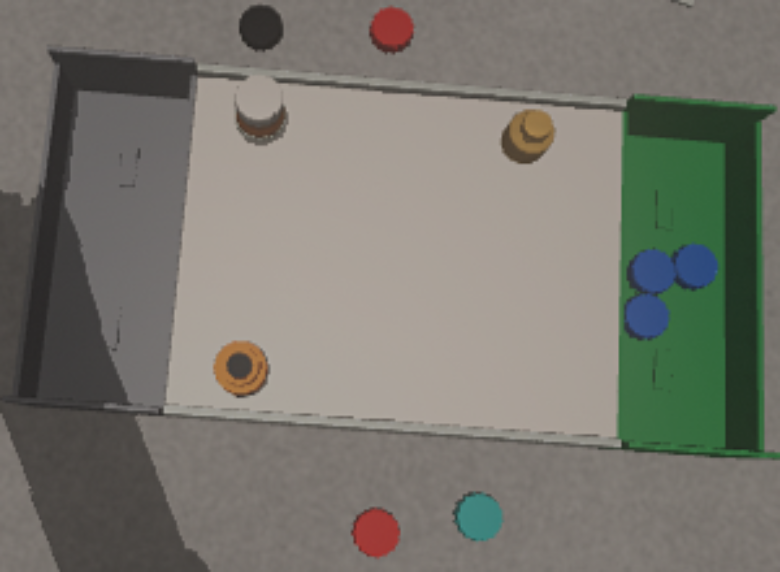

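All three caps lie in the green tray, at (653,271), (696,266) and (647,316) in the crop. The jar, weight and orange part are where they were, and the arm touches nothing.

```bash
python3 -c "from station import bot;print(bot.hand_in())"
```

```text
the job is handed in; nothing more can be done
None
```

I swept all three blue caps over the board's end into the green tray, left the jar, weight and orange part standing where they were, and handed the job in at about 16 s on the robot's clock.

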